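# Seal the jars of the set in order

## Task

Seal the three round storage jars on the shop counter by pressing the button on each lid all the way down, gently, with the fingertips: the tallest jar first, then the middle one, then the shortest. Leave the square jar's button up, and do not lift or shove any jar or disturb the other things on the counter.

Things in the scene. Friction and masses are not known exactly. Their poses are not given: they have to be found in the camera images.
- tall_jar: the tall storage jar (round, 84 mm across, 160 mm high to the top of its lid, 0.35 to 1.1 kg), white ceramic with a flat brown wooden lid, standing loose on the counter; origin at the centre of its underside, z up. One of the set of three round jars.
- tall_button (a joint): push button in the middle of the tall jar's lid; value in m: 0 up (unsealed), 0.012 fully down (sealed). It goes straight down against a steady drag of about 2.5 to 3 N, does not spring back and stays where it is left.
- tall_top (a point): centre of the top of the tall jar's button: a black rubber cap 32 mm across, its top 21 mm above the lid when up, 9 mm when fully down. The cap is cushioned by a spring of 2.5 N per mm, not counted in the button's value: it gives 1 mm while the button moves and up to 7 mm (17 N) once the button is at the bottom, then stops hard; it springs back when let go.
- middle_jar: the middle storage jar (round, 84 mm across, 130 mm high to the top of its lid, 0.35 to 1.1 kg), white ceramic with a flat brown wooden lid, standing loose on the counter; origin at the centre of its underside, z up. One of the set of three round jars.
- middle_button (a joint): push button in the middle of the middle jar's lid; value in m: 0 up (unsealed), 0.012 fully down (sealed). It goes straight down against a steady drag of about 2.5 to 3 N, does not spring back and stays where it is left.
- middle_top (a point): centre of the top of the middle jar's button: a black rubber cap 32 mm across, its top 21 mm above the lid when up, 9 mm when fully down. The cap is cushioned by a spring of 2.5 N per mm, not counted in the button's value: it gives 1 mm while the button moves and up to 7 mm (17 N) once the button is at the bottom, then stops hard; it springs back when let go.
- short_jar: the short storage jar (round, 84 mm across, 100 mm high to the top of its lid, 0.35 to 1.1 kg), white ceramic with a flat brown wooden lid, standing loose on the counter; origin at the centre of its underside, z up. One of the set of three round jars.
- short_button (a joint): push button in the middle of the short jar's lid; value in m: 0 up (unsealed), 0.012 fully down (sealed). It goes straight down against a steady drag of about 2.5 to 3 N, does not spring back and stays where it is left.
- short_top (a point): centre of the top of the short jar's button: a black rubber cap 32 mm across, its top 21 mm above the lid when up, 9 mm when fully down. The cap is cushioned by a spring of 2.5 N per mm, not counted in the button's value: it gives 1 mm while the button moves and up to 7 mm (17 N) once the button is at the bottom, then stops hard; it springs back when let go.
- square_jar: the square storage jar (square, 80 mm a side, 115 mm high to the top of its lid, 0.35 to 1.1 kg), white ceramic with a flat brown wooden lid, standing loose on the counter; origin at the centre of its underside, z up. It belongs to another set.
- square_button (a joint): push button in the middle of the square jar's lid; value in m: 0 up (unsealed), 0.012 fully down (sealed). It goes straight down against a steady drag of about 2.5 to 3 N, does not spring back and stays where it is left.
- square_top (a point): centre of the top of the square jar's button: a black rubber cap 32 mm across, its top 21 mm above the lid when up, 9 mm when fully down. The cap is cushioned by a spring of 2.5 N per mm, not counted in the button's value: it gives 1 mm while the button moves and up to 7 mm (17 N) once the button is at the bottom, then stops hard; it springs back when let go.
- egg_cup: blue ceramic egg cup, 48 mm across, 62 mm high, loose bystander; origin at the centre of its underside
- salt_shaker: steel salt shaker, 42 mm across, 85 mm high, loose bystander; origin at the centre of its underside
- candlestick: brass candlestick, 90 mm across the foot, 175 mm high, loose bystander; origin at the centre of its underside
- decanter: green glass decanter, 76 mm across, 165 mm high, loose bystander; origin at the centre of its underside
- mug: blue ceramic mug, 76 mm across, 85 mm high, loose bystander; origin at the centre of its underside
- silver_bowl: steel bowl, 110 mm across, 45 mm high, loose bystander; origin at the centre of its underside
- spoon: steel spoon lying flat, loose bystander; origin at the centre of its underside
Things that resemble listed ones, but are neither listed nor needed, are in the scene too. Leave any red look-alike of the short_jar alone.

How it is judged:
On the way, in this order (a step that is already met when the one before it is completed fails the run):
1. the tall round jar's button is down (value of joint tall_button above 0.009 m), for 0.1 s.
2. the middle round jar's button is down (value of joint middle_button above 0.009 m), for 0.1 s.
3. the short round jar's button is down (value of joint short_button above 0.009 m), for 0.1 s.
At the end, for the whole second after the job is handed in: The buttons of the three round jars are down (at least 9 of their 12 mm), pressed in the order tall, middle, short; the square jar's button is still up (within 3 mm); all jars stand upright and at rest within 25 mm of where they stood, and so do the other things (value of joint each of tall_button, middle_button, short_button above 0.009 m and value of joint square_button below 0.003 m and distance of each of tall_jar, middle_jar, short_jar, square_jar, egg_cup, salt_shaker, candlestick, decanter, mug, silver_bowl, spoon from where it was at the start of the episode below 0.025 m and angle between each of tall_jar, middle_jar, short_jar, square_jar's own z axis and vertical below 0.06 rad and linear speed of each of tall_jar, middle_jar, short_jar, square_jar below 0.02 m/s); the robot touches nothing.
It fails at once if the middle jar's button is pushed in before the tall jar's is down, or the short jar's before the middle jar's is down ((value of joint middle_button above 0.003 m and not (value of joint tall_button above 0.009 m)) or (value of joint short_button above 0.003 m and not (value of joint middle_button above 0.009 m))).
It fails at once if the square jar's button is pushed in (value of joint square_button above 0.003 m).
It fails at once if a jar is pressed or knocked hard (over 30 N) (contact force between any of the fingers, the arm and tall_jar above 30 N or contact force between any of the fingers, the arm and middle_jar above 30 N or contact force between any of the fingers, the arm and short_jar above 30 N or contact force between any of the fingers, the arm and square_jar above 30 N).
It fails at once if a jar is lifted (8 mm), shoved (25 mm) or tipped (0.25 rad) (height (world z) of any of tall_jar, middle_jar, short_jar, square_jar above 0.008 m or distance of any of tall_jar, middle_jar, short_jar, square_jar from where it was at the start of the episode above 0.025 m or angle between any of tall_jar, middle_jar, short_jar, square_jar's own z axis and vertical above 0.25 rad).
It fails at once if a bystander is displaced by more than 25 mm (distance of any of egg_cup, salt_shaker, candlestick, decanter, mug, silver_bowl, spoon from where it was at the start of the episode above 0.025 m).
It also fails if it takes over 46 s, if anything falls off the work surface, if the arm or the gripper's body presses on something with over 40 N, if the wrist force passes 120 N, or if a joint passes its speed limit or range.

## Robot

A 7-joint arm with a two-finger parallel gripper is mounted at the origin on the work surface. World frame = base frame: x ahead of the robot, y to its left, z up, the work surface at z = 0. Lengths are in m, angles in rad, forces in N, time in s.
With the tool pointing down it reaches from about 0.425 to 0.925 m from the base axis. Payload 6.8 kg.
Tool frame: the origin (TCP) lies at the very end of the fingers, on their centre line; the grasp point (between the pads) lies 19 mm behind it; z points along the fingers, x is the direction in which the jaws open and shut, and the axes are right-handed (so a half turn about z gives the same grasp; the last joint's range is limited). The gripper opens to 85 mm and grips with 20 to 120 N. Pads are 22 mm wide; open, the fingers measure 114 mm over their backs; the gripper's body (76 mm by 85 mm) begins 54 mm behind the grasp point. The pads swing forward as they close: fully open they stand 13 mm farther back than shut.
Start: joints at [-1.256, 0.477, 0.022, 1.555, -0.011, 1.109, -0.083], TCP at [0.277, 0.616, 0.231] pointing down, gripper open.
Joint ranges: [-2.96, 2.96], [-0.34, 2.1], [-1.41, 1.46], [0.24, 2.44], [-1.37, 4.51], [0.17, 1.92], [-2.96, 2.96]. Speed limits (rad/s): [2.39, 2.39, 3.14, 3.14, 3.14, 3.14, 3.14].

## Interface

Orientations are given as a unit quaternion [w, x, y, z].
In Python, from station import get_obs, read_camera, calibration, hand_in, recognise, outline_of, place_of gives the robot as it stands.
- The arm moves only by the tool move_arm, never from a script. Its argument "steps" is a list of rows, each an object with "fingers": the finger opening in mm, from 0 to 85.4; "translation": the shift along the world's x, y, z in mm, a list of three; "turn": the turn about the world's z in rad. In form: [{"fingers": fingers, "translation": [dx, dy, dz], "turn": turn}, ...]. A call has 1 to 10 rows; each row shifts and turns the commanded pose from where the row before left it; what a row does not reach is not made up. A row lasts 1/8 s, in which the tool goes at most 62.5 mm and 10.7 degrees, less where a joint would pass 70% of its speed; a pose out of reach is approached as far as the arm can. A call with a gripper value outside its range is refused whole. The fingers move at their own pace and stop on an object; "newtons" is the grip in N (left out, the last holds). Time passes only in rows, so rows that do not move let the fingers close. It gives the time, the measured TCP pose, the force and the opening at its end, in the units of the state.
- get_obs(): the state, without advancing time (a new reading comes with each control period).
- read_camera(name): name is "scene" or "top" or "wrist"; returns the picture (400x640x3 uint8, blue, green, red); there is no depth.
- calibration(name): a dict with "camera_matrix" (3x3 intrinsics, pixels), "rvec" (rotation vector, rad) and "tvec" (3), from world to camera coordinates, as OpenCV has them. Camera axes: x right, y down, z forward; pixel columns grow to the right and rows downward; lengths in m; the calibration is good to about 2 mm. A picture is of the moment at which its call begins: read the wrist's pose just before it. calibration takes no time and is no camera call; for the wrist camera it gives the pose at the moment of the call.
- hand_in(): hands the job in, once; it reports no verdict.
Trained networks look in the newest picture that a camera, given by its name, has taken for a name from the list of things; names that differ only in an ending like _2 or _b are one class to them, and where a whole thing is asked for, a point or a joint stands for the part that bears it (a point fixed in the world has none). Each returns a list of dicts, best first, with "conf" (0 to 1); they miss things now and then, are a little off and sometimes report something else, mostly with a low value. They report only what shows in the picture. A call takes as long as a camera call. They do not tell look-alikes from the thing itself.
- recognise(camera, name): "xy" ([column, row] in pixels, amid what is visible of it).
- outline_of(camera, name): "mask" (400x640 bool, what is visible of it) and "xy" ([column, row] in pixels, amid what is visible of it).
- place_of(camera, name): "xy" ([column, row] in pixels: a listed point, or the origin of a listed thing).
The state is a dict: "t": time; "q": joint angles; "joint_vel": joint speeds; "joint_torque": joint torques, N m; "eef_pos": TCP position; "tool_rot": TCP orientation; "contact_force": force on the tool from outside, world axes, zero at the start; "torque": the same for the moment, N m; "gripper_width": opening from 0.0 (shut) to 1.0 (fully open).
Only numpy, scipy, OpenCV 4.12 (cv2) and the standard library are available. Lean on these libraries where they do the work, as an engineer would, in place of code of your own. Each camera call takes 0.05 s, during which the arm holds its last target.

## Working session

There is one attempt and no reset: what is moved stays moved. The work goes in short steps, Python scripts to look and compute and a tool call to move; the robot and the scene stay as the last step left them, time stands still between calls to the robot, and variables do not carry over. Pictures are saved under pics/ and viewed, and the job is handed in when it is done.

Besides the shell and the picture viewer there is one more tool, called after "Emit:" as a command line: name --argument value ..., lists and objects as JSON in quotes. move_arm: Moves the arm, as the interface text tells. Its arguments: {"type":"object","properties":{"steps":{"type":"array"},"newtons":{"type":"number"}},"required":["steps"]}

```bash
mkdir -p pics
python3 - <<'E'
from station import *
import cv2
o=get_obs();print(o['t'],o['eef_pos'],o['tool_rot'],o['contact_force'],o['gripper_width'])
for c in ['scene','top']:
    im=read_camera(c);cv2.imwrite(f'pics/{c}0.png',im)
    for n in ['tall_top','middle_top','short_top','square_top']:
        print(c,n,[(r['xy'],round(r['conf'],2)) for r in place_of(c,n)])
    k=calibration(c);print(k)
E
```

```text
0.0 [0.27669302 0.61500111 0.23030528] [ 5.60088959e-04  8.39719646e-01  5.43019353e-01 -7.64388949e-04] [0.46359877 0.80989036 0.08034469] 0.9970881151036506
scene tall_top [([298.0, 223.8], 0.47)]
scene middle_top [([209.9, 210.5], 0.54)]
scene short_top [([374.3, 118.6], 0.67), ([337.9, 92.6], 0.51), ([247.4, 310.5], 0.36)]
scene square_top [([367.4, 178.0], 0.63)]
{'camera_matrix': array([[366.54637251,   0.        , 317.36256469],
       [  0.        , 366.54637251, 194.14348493],
       [  0.        ,   0.        ,   1.        ]]), 'rvec': array([ 2.36804939,  1.14495568, -0.31765083]), 'tvec': array([-0.32683132, -0.32343345,  1.26213962])}
top tall_top [([362.9, 173.3], 0.4)]
top middle_top [([413.8, 235.1], 0.47), ([362.7, 186.0], 0.33)]
top short_top [([219.4, 229.7], 0.57), ([224.0, 284.1], 0.46)]
top square_top [([280.0, 174.9], 0.62), ([311.5, 238.0], 0.47)]
{'camera_matrix': array([[440.68197188,   0.        , 325.89924923],
       [  0.        , 440.68197188, 194.89093187],
       [  0.        ,   0.        ,   1.        ]]), 'rvec': array([ 2.17858352, -2.12013486,  0.10755087]), 'tvec': array([-0.03748966,  0.56867994,  1.2745279 ])}
```

View pics/scene0.png

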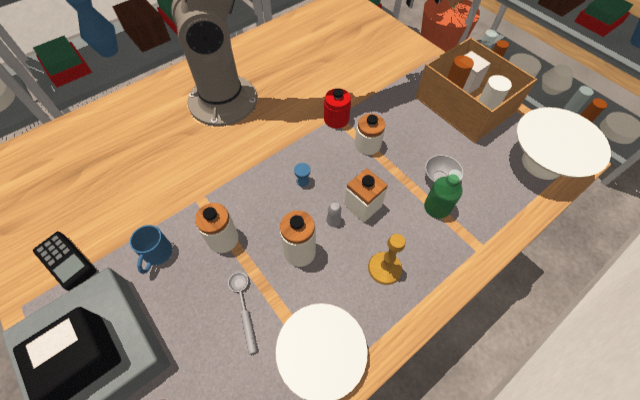

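View pics/top0.png

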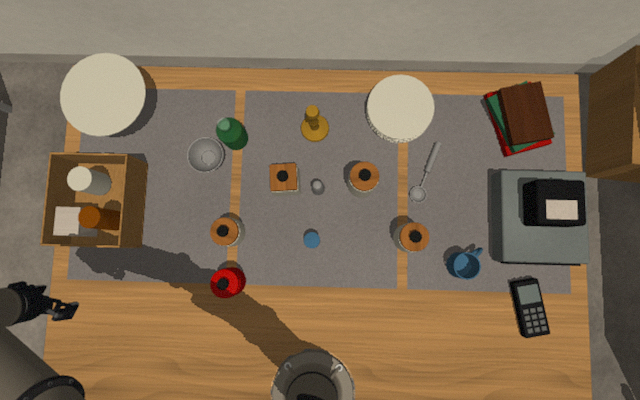

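Candidates for the buttons (scene / top pixels): tall (297,218)/(364,176), middle (210,213)/(415,236), short brown-lid (371,120)/(224,231), red look-alike (338,94)/(224,283), and square (368,181)/(282,176). By the descriptions, I choose the three round brown-lid jars. I'll measure the caps and check crops.

```bash
cat > h.py <<'E'
import cv2,numpy as np
def ray(k,uv):
    R=cv2.Rodrigues(k['rvec'])[0];t=k['tvec'].reshape(3)
    p=cv2.undistortPoints(np.array([[uv]],float),k['camera_matrix'],None)[0,0]
    return -R.T@t, R.T@np.array([p[0],p[1],1])
def atz(k,uv,z):
    c,d=ray(k,uv);return c+d*(z-c[2])/d[2]
def proj(k,P): return cv2.projectPoints(np.array([P],float),k['rvec'],k['tvec'],k['camera_matrix'],None)[0][0,0]
def tri(ks,uvs):
    A=np.zeros((3,3));b=np.zeros(3)
    for k,uv in zip(ks,uvs):
        c,d=ray(k,uv);d/=np.linalg.norm(d);M=np.eye(3)-np.outer(d,d);A+=M;b+=M@c
    return np.linalg.solve(A,b)
E
python3 - <<'E'
from station import *
from h import *
S={'tall':((297,218),(364,176),.160),'middle':((210,213),(415,236),.130),'short':((371,120),(224,231),.100),'square':((368,181),(282,176),.115)}
ims={c:cv2.imread(f'pics/{c}0.png') for c in('scene','top')}
tiles=[]
ks={c:calibration(c) for c in ims}
for n,(a,b,h) in S.items():
    uvs=[]
    for c,p in(('scene',a),('top',b)):
        im=ims[c];m=(im.max(2)<45).astype(np.uint8)
        nl,lab,st,ce=cv2.connectedComponentsWithStats(m)
        i=min(range(1,nl),key=lambda i:np.hypot(*(ce[i]-p))+(100 if st[i,4]<15 else 0))
        uvs.append(ce[i]); P=atz(ks[c],ce[i],h+.015)
        print(n,c,ce[i].round(1),st[i],P.round(4))
        x,y=map(int,p);crop=cv2.resize(im[y-25:y+35,x-30:x+30],(200,200),interpolation=cv2.INTER_CUBIC);tiles.append(crop)
    print(n,'tri',tri([ks['scene'],ks['top']],uvs).round(4))
cv2.imwrite('pics/crops.png',np.vstack([np.hstack(tiles[:4]),np.hstack(tiles[4:])]))
for t in ['egg_cup','salt_shaker','candlestick','decanter','silver_bowl']:
    r=place_of('top',t)[:1]
    print(t,[(x['conf'],atz(ks['top'],x['xy'],0).round(3)) for x in r])
E
```

```text
tall scene [296.3 222.1] [290 216  14  13 139] [ 0.6107 -0.1283  0.175 ]
tall top [364.4 174.4] [359 169  12  12  96] [ 0.61   -0.1258  0.175 ]
tall tri [ 0.61   -0.1268  0.1724]
middle scene [209.5 213.5] [203 208  14  12 125] [ 0.4518 -0.2679  0.145 ]
middle top [415.  236.2] [410 231  11  11  96] [ 0.4509 -0.2661  0.145 ]
middle tri [ 0.4507 -0.2671  0.1428]
short scene [371.7 119.4] [367 115  10  10  75] [0.4528 0.259  0.115 ]
short top [222.2 230.6] [217 226  11  10  90] [0.4526 0.2605 0.115 ]
short tri [0.4523 0.2604 0.1138]
square scene [367.7 180.9] [362 176  12  11 103] [0.6099 0.0968 0.13  ]
square top [282.3 175.5] [277 171  11  10  86] [0.6088 0.0982 0.13  ]
square tri [0.609  0.0983 0.1277]
egg_cup [(0.72, array([0.439, 0.016, 0.   ]))]
salt_shaker [(0.51, array([ 0.592, -0.007,  0.   ]))]
candlestick [(0.92, array([0.787, 0.023, 0.   ]))]
decanter [(0.64, array([0.681, 0.348, 0.   ]))]
silver_bowl [(0.85, array([0.678, 0.346, 0.   ]))]
```

View pics/crops.png

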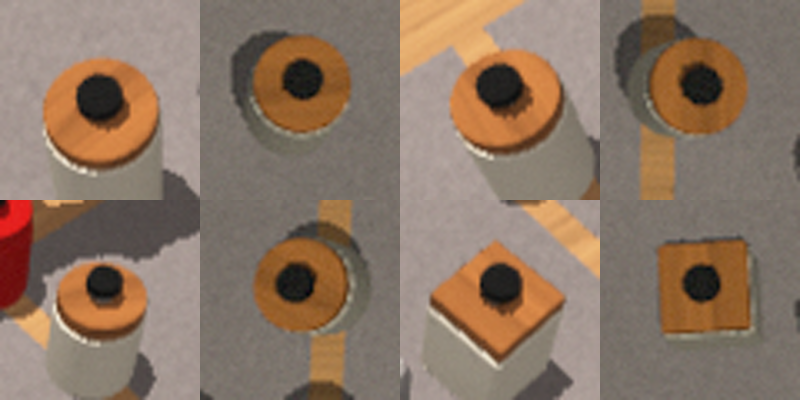

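The crops show round brown lids on tall, middle and short, each with a black cap in the middle. The red jar is separate, beside the short one at the lower left. Both cameras agree to about 2 mm: tall (0.610, -0.127), middle (0.451, -0.267), short (0.4525, 0.260). I'll move over the tall jar now, closing the fingers on the way.

Emit:
move_arm --steps '[{"fingers": 0,"translation": [20,-44,2],"turn": 0},{"fingers": 0,"translation": [20,-44,2],"turn": 0},{"fingers": 0,"translation": [20,-44,2],"turn": 0},{"fingers": 0,"translation": [20,-44,2],"turn": 0},{"fingers": 0,"translation": [20,-44,2],"turn": 0},{"fingers": 0,"translation": [20,-44,2],"turn": 0},{"fingers": 0,"translation": [20,-44,2],"turn": 0},{"fingers": 0,"translation": [20,-44,2],"turn": 0},{"fingers": 0,"translation": [20,-44,2],"turn": 0},{"fingers": 0,"translation": [20,-44,2],"turn": 0}]'

```text
t: 2.0
eef_pos: [0.4775, 0.1742, 0.2517]
tool_rot: [-0.0, 0.84, 0.543, 0.0]
contact_force: [0.2, 1.1, -0.2]
gripper_width: -0.006
```

Emit:
move_arm --steps '[{"fingers": 0,"translation": [19,-43,0],"turn": 0},{"fingers": 0,"translation": [19,-43,0],"turn": 0},{"fingers": 0,"translation": [19,-43,0],"turn": 0},{"fingers": 0,"translation": [19,-43,0],"turn": 0},{"fingers": 0,"translation": [19,-43,0],"turn": 0},{"fingers": 0,"translation": [19,-43,-10],"turn": 0},{"fingers": 0,"translation": [19,-43,-20],"turn": 0},{"fingers": 0,"translation": [0,0,-20],"turn": 0},{"fingers": 0,"translation": [0,0,0],"turn": 0}]'

```text
t: 3.12
eef_pos: [0.6089, -0.1255, 0.1997]
tool_rot: [-0.001, 0.84, 0.543, -0.001]
contact_force: [-0.5, 0.5, 0.6]
gripper_width: 0.003
```

Run:
```python
from station import *
import cv2
o=get_obs();print(o['t'],o['eef_pos'],o['contact_force'])
im=read_camera('scene');im2=read_camera('top')
a=cv2.resize(im[120:300,200:400],(400,360),interpolation=cv2.INTER_CUBIC);b=cv2.resize(im2[90:270,270:470],(400,360),interpolation=cv2.INTER_CUBIC)
cv2.imwrite('pics/t1.png',cv2.hconcat([a,b]))
```

```text
3.125 [ 0.60887824 -0.12545437  0.1997252 ] [-0.45314805  0.5343291   0.59384891]
```

View pics/t1.png

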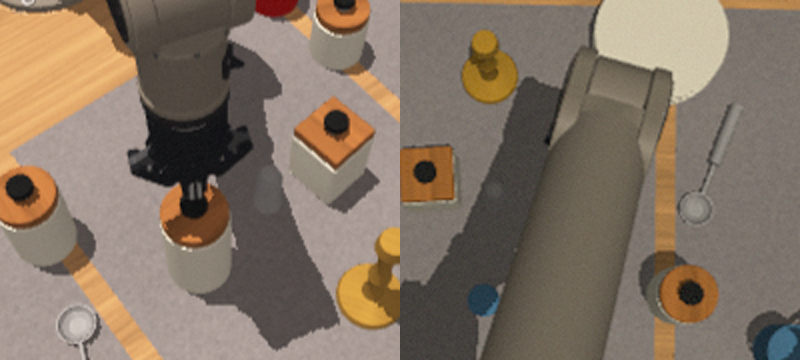

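The closed fingers are over the tall cap at crop (193,205). Pressing slowly.

Emit:
move_arm --steps '[{"fingers": 0,"translation": [1,-1,-8],"turn": 0},{"fingers": 0,"translation": [0,0,-8],"turn": 0},{"fingers": 0,"translation": [0,0,-3],"turn": 0},{"fingers": 0,"translation": [0,0,-3],"turn": 0},{"fingers": 0,"translation": [0,0,-3],"turn": 0},{"fingers": 0,"translation": [0,0,-3],"turn": 0},{"fingers": 0,"translation": [0,0,-2],"turn": 0},{"fingers": 0,"translation": [0,0,0],"turn": 0}]'

```text
t: 4.22
eef_pos: [0.6109, -0.1263, 0.1711]
tool_rot: [-0.0, 0.84, 0.543, -0.0]
contact_force: [-0.9, 0.7, 1.2]
gripper_width: -0.002
```

Emit:
move_arm --steps '[{"fingers": 0,"translation": [0,0,-2],"turn": 0},{"fingers": 0,"translation": [0,0,-1],"turn": 0},{"fingers": 0,"translation": [0,0,-1],"turn": 0},{"fingers": 0,"translation": [0,0,0],"turn": 0}]'

```text
t: 4.72
eef_pos: [0.6111, -0.1264, 0.1675]
tool_rot: [0.0, 0.84, 0.543, 0.0]
contact_force: [-1.2, 2.0, 3.3]
gripper_width: 0.0
```

Emit:
move_arm --steps '[{"fingers": 0,"translation": [0,0,-1],"turn": 0},{"fingers": 0,"translation": [0,0,-1],"turn": 0},{"fingers": 0,"translation": [0,0,0],"turn": 0}]'

```text
t: 5.1
eef_pos: [0.6112, -0.1264, 0.166]
tool_rot: [0.0, 0.84, 0.543, 0.0]
contact_force: [-2.0, 1.4, 9.2]
gripper_width: 0.003
```

9 N at the expected bottom height, so the tall button is down. Lifting and going to the middle jar.

Emit:
move_arm --steps '[{"fingers": 0,"translation": [0,0,10],"turn": 0},{"fingers": 0,"translation": [0,0,30],"turn": 0},{"fingers": 0,"translation": [-32,-28,4],"turn": 0},{"fingers": 0,"translation": [-32,-28,0],"turn": 0},{"fingers": 0,"translation": [-32,-28,0],"turn": 0},{"fingers": 0,"translation": [-32,-28,0],"turn": 0},{"fingers": 0,"translation": [-32,-28,-10],"turn": 0},{"fingers": 0,"translation": [0,0,-20],"turn": 0},{"fingers": 0,"translation": [0,0,-10],"turn": 0},{"fingers": 0,"translation": [0,0,0],"turn": 0}]'

```text
t: 6.35
eef_pos: [0.451, -0.2659, 0.1688]
tool_rot: [-0.0, 0.839, 0.543, -0.0]
contact_force: [0.1, 0.0, -0.2]
gripper_width: -0.003
```

Run:
```python
from station import *
import cv2
im=read_camera('scene');im2=read_camera('top')
a=cv2.resize(im[120:300,140:340],(400,360),interpolation=cv2.INTER_CUBIC);b=cv2.resize(im2[120:300,320:520],(400,360),interpolation=cv2.INTER_CUBIC)
cv2.imwrite('pics/t2.png',cv2.hconcat([a,b]))
o=get_obs();print(o['t'],o['eef_pos'],o['contact_force'])
```

```text
6.45 [ 0.45169978 -0.26622928  0.16965953] [ 0.09995957 -0.21736204  0.72613108]
```

View pics/t2.png

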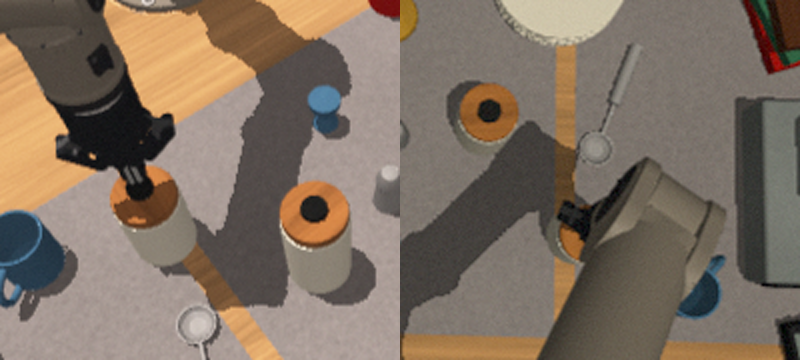

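The tall cap at crop (315,208) now sits close to the lid, and the fingers are over the middle cap at (137,185). Pressing to z of about 0.136.

Emit:
move_arm --steps '[{"fingers": 0,"translation": [0,-1,-8],"turn": 0},{"fingers": 0,"translation": [0,0,-8],"turn": 0},{"fingers": 0,"translation": [0,0,-3],"turn": 0},{"fingers": 0,"translation": [0,0,-3],"turn": 0},{"fingers": 0,"translation": [0,0,-3],"turn": 0},{"fingers": 0,"translation": [0,0,-3],"turn": 0},{"fingers": 0,"translation": [0,0,-2],"turn": 0},{"fingers": 0,"translation": [0,0,-2],"turn": 0},{"fingers": 0,"translation": [0,0,0],"turn": 0}]'

```text
t: 7.58
eef_pos: [0.451, -0.2674, 0.1374]
tool_rot: [-0.0, 0.84, 0.543, 0.0]
contact_force: [-2.0, 2.5, 4.0]
gripper_width: -0.002
```

Emit:
move_arm --steps '[{"fingers": 0,"translation": [0,0,-1],"turn": 0},{"fingers": 0,"translation": [0,0,-1],"turn": 0},{"fingers": 0,"translation": [0,0,0],"turn": 0}]'

```text
t: 7.95
eef_pos: [0.4511, -0.2674, 0.1357]
tool_rot: [-0.0, 0.84, 0.543, 0.0]
contact_force: [-2.6, 2.3, 7.7]
gripper_width: 0.004
```

7.7 N at the same depth, so the middle button is down. Lifting and going to the short jar, bowing slightly outward.

Emit:
move_arm --steps '[{"fingers": 0,"translation": [0,0,10],"turn": 0},{"fingers": 0,"translation": [0,0,32],"turn": 0},{"fingers": 0,"translation": [0,0,32],"turn": 0},{"fingers": 0,"translation": [8,44,0],"turn": 0},{"fingers": 0,"translation": [8,44,0],"turn": 0},{"fingers": 0,"translation": [8,44,0],"turn": 0},{"fingers": 0,"translation": [8,44,0],"turn": 0},{"fingers": 0,"translation": [0,44,0],"turn": 0},{"fingers": 0,"translation": [0,44,0],"turn": 0},{"fingers": 0,"translation": [0,44,0],"turn": 0}]'

```text
t: 9.2
eef_pos: [0.4833, 0.0418, 0.2098]
tool_rot: [0.0, 0.84, 0.543, 0.001]
contact_force: [0.1, 0.4, -0.5]
gripper_width: 0.0
```

Emit:
move_arm --steps '[{"fingers": 0,"translation": [0,44,0],"turn": 0},{"fingers": 0,"translation": [-8,44,0],"turn": 0},{"fingers": 0,"translation": [-8,44,0],"turn": 0},{"fingers": 0,"translation": [-8,44,0],"turn": 0},{"fingers": 0,"translation": [-7,43,0],"turn": 0},{"fingers": 0,"translation": [0,0,-10],"turn": 0},{"fingers": 0,"translation": [0,0,-30],"turn": 0},{"fingers": 0,"translation": [0,0,-20],"turn": 0},{"fingers": 0,"translation": [0,0,-10],"turn": 0},{"fingers": 0,"translation": [0,0,0],"turn": 0}]'

```text
t: 10.45
eef_pos: [0.452, 0.2588, 0.139]
tool_rot: [0.0, 0.84, 0.543, -0.0]
contact_force: [0.7, -0.4, -0.1]
gripper_width: -0.001
```

Run:
```python
from station import *
import cv2
im=read_camera('scene');im2=read_camera('top')
a=cv2.resize(im[50:230,270:470],(400,360),interpolation=cv2.INTER_CUBIC);b=cv2.resize(im[140:320,150:350],(400,360),interpolation=cv2.INTER_CUBIC)
cv2.imwrite('pics/t3.png',cv2.hconcat([a,b]))
o=get_obs();print(o['t'],o['eef_pos'],o['contact_force'])
```

```text
10.55 [0.45257345 0.25955688 0.13997731] [ 0.36992811 -0.41544992 -0.44040583]
```

View pics/t3.png

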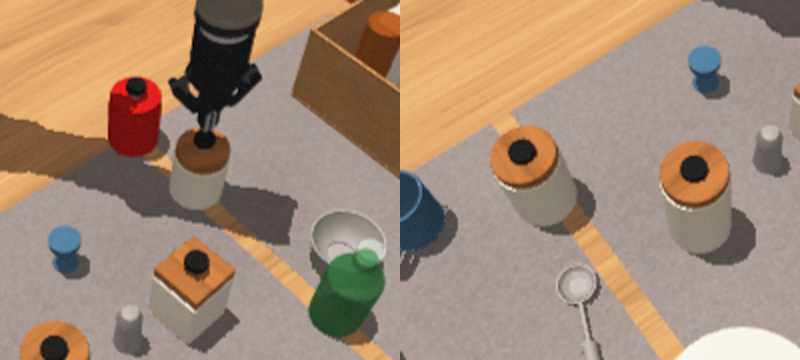

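The fingers are over the short brown-lid jar's cap at crop (205,138), clear of the red jar at (135,115). The middle cap (522,152) and tall cap (693,168) are both low on their lids. Pressing the short button.

Emit:
move_arm --steps '[{"fingers": 0,"translation": [0,1,-8],"turn": 0},{"fingers": 0,"translation": [0,0,-8],"turn": 0},{"fingers": 0,"translation": [0,0,-3],"turn": 0},{"fingers": 0,"translation": [0,0,-3],"turn": 0},{"fingers": 0,"translation": [0,0,-3],"turn": 0},{"fingers": 0,"translation": [0,0,-3],"turn": 0},{"fingers": 0,"translation": [0,0,-2],"turn": 0},{"fingers": 0,"translation": [0,0,-2],"turn": 0},{"fingers": 0,"translation": [0,0,-1],"turn": 0},{"fingers": 0,"translation": [0,0,0],"turn": 0}]'

```text
t: 11.8
eef_pos: [0.452, 0.2606, 0.1066]
tool_rot: [-0.0, 0.84, 0.543, -0.0]
contact_force: [-3.6, -1.4, 6.1]
gripper_width: 0.0
```

Emit:
move_arm --steps '[{"fingers": 0,"translation": [0,0,-1],"turn": 0},{"fingers": 0,"translation": [0,0,0],"turn": 0}]'

```text
t: 12.05
eef_pos: [0.452, 0.2606, 0.1058]
tool_rot: [-0.0, 0.84, 0.543, 0.0]
contact_force: [-3.9, -2.3, 8.4]
gripper_width: -0.001
```

Emit:
move_arm --steps '[{"fingers": 0,"translation": [0,0,10],"turn": 0},{"fingers": 0,"translation": [0,0,30],"turn": 0},{"fingers": 0,"translation": [0,0,40],"turn": 0},{"fingers": 0,"translation": [0,0,40],"turn": 0},{"fingers": 0,"translation": [-10,40,30],"turn": 0},{"fingers": 0,"translation": [-15,40,0],"turn": 0},{"fingers": 0,"translation": [-15,40,0],"turn": 0},{"fingers": 0,"translation": [-15,40,0],"turn": 0},{"fingers": 0,"translation": [-15,40,0],"turn": 0},{"fingers": 0,"translation": [0,0,0],"turn": 0}]'

```text
t: 13.3
eef_pos: [0.3795, 0.4645, 0.2554]
tool_rot: [-0.001, 0.838, 0.546, 0.0]
contact_force: [0.5, -0.0, -0.1]
gripper_width: 0.002
```

Run:
```python
from station import *
from h import *
S={'tall':((297,218),(364,176),.160),'middle':((210,213),(415,236),.130),'short':((371,120),(224,231),.100),'square':((368,181),(282,176),.115)}
ims={c:read_camera(c) for c in('scene','top')}
ks={c:calibration(c) for c in ims}
for n,(a,b,h) in S.items():
    uvs=[]
    for c,p in(('scene',a),('top',b)):
        m=(ims[c].max(2)<45).astype(np.uint8)
        nl,lab,st,ce=cv2.connectedComponentsWithStats(m)
        i=min(range(1,nl),key=lambda i:np.hypot(*(ce[i]-p))+(100 if st[i,4]<15 else 0))
        uvs.append(ce[i])
    P=tri([ks['scene'],ks['top']],uvs);print(n,uvs,P.round(4),'above lid mm',round((P[2]-h)*1000,1))
cv2.imwrite('pics/s4.png',ims['scene'])
cv2.imwrite('pics/s4t.png',ims['top'])
o=get_obs();print(o['t'],o['eef_pos'],o['contact_force'])
```

```text
tall [array([296.54263566, 224.06976744]), array([364.21505376, 175.10752688])] [ 0.6098 -0.1269  0.1623] above lid mm 2.3
middle [array([210.58677686, 215.56198347]), array([414.47252747, 236.41758242])] [ 0.4506 -0.2672  0.1324] above lid mm 2.4
short [array([371.39130435, 121.92753623]), array([223.10344828, 230.74712644])] [0.4525 0.2607 0.1029] above lid mm 2.9
square [array([367.72815534, 180.93203883]), array([282.20238095, 175.41666667])] [0.6092 0.0984 0.1278] above lid mm 12.8
13.4 [0.38218837 0.4605377  0.25533946] [ 0.44638248 -0.86285478 -0.49252283]
```

View pics/s4.png

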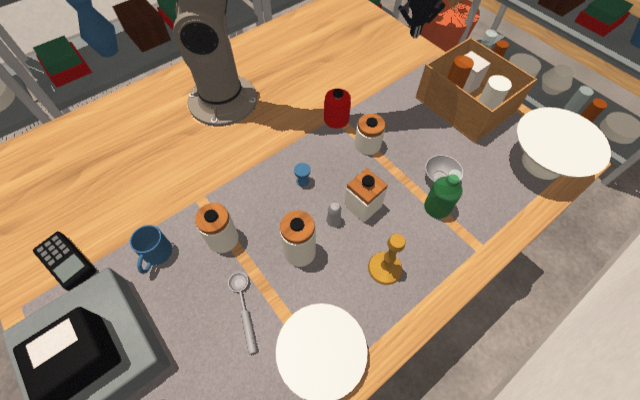

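All three caps dropped 10 to 11 mm, the square one is unchanged, and nothing else has moved. The arm is clear. Handing in.

```bash
python3 -c "
from station import *
print(hand_in())"
```

```text
the job is handed in; nothing more can be done
None
```

I pressed the tall, middle and short round jars' buttons in that order with the closed fingertips. The readings at the bottom of each press were about 9, 8 and 8 N. I then pulled the arm clear and handed in at about 13.4 s. The hand-in gave no verdict.

**Buttons:** triangulating from the scene and top cameras, the three caps ended 10.1, 10.4 and 10.9 mm lower. That is a little short of the nominal 12 mm, but within what this coarse measurement can tell and above the 9 mm needed. The rising force at the expected depth also says each button reached bottom. The square jar's cap height was unchanged to within about 0.1 mm.

**Surroundings:** the jars' caps moved less than 1 mm sideways. In the last scene picture the other things, including the red look-alike, stood where they were; I judged that by eye and did not measure it. No check failed.

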